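# Right the tumbler and hold the hot tea infuser over it with tongs

## Task

Stand the knocked-over tumbler upright on its base on the dresser top and let go of it. Then pick up the spring tongs, close their jaws on the tea infuser standing in the saucer, and finish while still holding it in the tongs, upright and still, a few centimetres clear above the tumbler's mouth and centred over it, ready for water to be poured through. The infuser is hot, so never touch it with the gripper itself, and leave the jar, caddy, jug, teaspoon and timer where they are.

Things in the scene. Friction and masses are not known exactly. Their poses are not given: they have to be found in the camera images.
- tumbler_center (a point): Middle of the tumbler: on its axis, half-way along its height (29 mm above the table as it lies, 37.5 mm standing). z axis: from base to mouth; x and y axes: square to flats; as it lies one of them is vertical and the other level. It starts lying on a flat, mouth pointing roughly to the robot's left (+y, up to 0.4 rad either way).
- tumbler_mouth (a point): Centre of the tumbler's mouth, in the plane of its rim, 37.5 mm from its middle along z. Same axes; points up when the tumbler stands.
- saucer: White stoneware saucer, 120 mm across, rim 14 mm high, flat inner floor 5 mm above the table, 0.3 kg. Origin: centre of its underside.
- infuser_center (a point): Tea infuser: upright perforated steel cylinder 34 mm in diameter and 46 mm tall, with a domed cap and a small knob on top, 61 mm over all, about 60 g. It stands on the saucer's floor near the saucer's centre. The point is on its axis, 23 mm above its foot. z axis up.
- infuser_foot (a point): Centre of the underside of the infuser.
- tongs_grip (a point): Where to grip the tongs, near their balance point: midway between two rubber pads, one on the outside of each arm, 105 mm from the hub's pivot and 13 mm above the underside. x axis: along the tongs towards the jaws; y across, z up. The pads run 30 mm either way along x and are 26 mm high. Width over the pads: 57 mm open, about 39 mm with the jaws shut on the infuser.
- tongs_jaws (a point): Middle between the jaws, 90 mm ahead of the grip point along the tongs' x, 13 mm above their underside. Jaws are 39 mm long along x, 22 mm high and shallow V-shaped so that they centre a round thing. Free gap between the jaw edges 61 mm when open, about 54 mm when the pads are squeezed to 53 mm.
- tongs: Steel spring tongs lying flat, 229 mm long, 26 mm high, 0.125 kg; the two arms swing level, equally to both sides. About 6 N on each pad starts to close them, 7 to 8 N closes them to the infuser, 20 N or more gives a firm bite. Squeezed to 53 mm over the pads they can be carried still open. Origin: on the underside, under the grip point; x towards the jaws, z up.
- tumbler: Open white stoneware tumbler without handle, eight-sided: 58 mm across opposite flats, 75 mm tall, wall 5 mm, base 8 mm thick, about 0.2 kg. Origin: centre of the underside of its base; z from base to mouth.
- infuser: The infuser as a whole. Origin: centre of its underside; z up.
- jar: Bystander: glass jar with swing-top wire latch, 84 mm across, 148 mm tall. Origin: centre of its underside.
- caddy: Bystander: square plain metal tea caddy, 84 mm wide, 124 mm tall. Origin: centre of its underside.
- jug: Bystander: small white milk jug, 64 mm across, 65 mm tall, handle along its x. Origin: centre of its underside.
- teaspoon: Bystander: steel teaspoon, 135 mm long, lying flat along its x.
- timer: Bystander: white kitchen timer, 60 mm across, 56 mm tall. Origin: centre of its underside.
Mind the look-alikes: they are no part of the job. Leave any yellow look-alike of the tumbler alone.

How it is judged (in metres and radians):
On the way, in this order (a step that is already met when the one before it is completed fails the run):
1. the tumbler stands upright on its base, released (angle between tumbler_center's own z axis and vertical below 0.1 rad and height (world z) of tumbler_center between 0.033 and 0.043 m and contact force between the fingers and tumbler below 0.1 N and linear speed of tumbler below 0.03 m/s), for 0.2 s.
2. the infuser is lifted clear of the saucer in the tongs (contact force between tongs and infuser above 0.5 N and contact force between the fingers and tongs above 1 N and contact force between saucer and infuser below 0.05 N and height (world z) of infuser_foot above 0.03 m), for 0.2 s.
At the end, for the whole second after the job is handed in: Tumbler upright within 0.1 rad, touched by nothing of robot or tongs; fingers hold the tongs, whose jaws alone grip the infuser: upright within 0.35 rad, under 20 mm/s, foot 5 to 90 mm above the tumbler's rim and within 22 mm of the mouth's centre seen from above (angle between tumbler_center's own z axis and vertical below 0.1 rad and height (world z) of tumbler_center between 0.033 and 0.043 m and contact force between each of the fingers, tongs and tumbler below 0.1 N and contact force between infuser and tumbler below 0.05 N and contact force between the fingers and tongs above 1 N and contact force between tongs and infuser above 0.5 N and contact force between the fingers and infuser below 0.1 N and x of infuser_center in the frame of tongs_jaws between -0.02 and 0.02 m and y of infuser_center in the frame of tongs_jaws between -0.015 and 0.015 m and horizontal distance between infuser_foot and tumbler_mouth below 0.022 m and z of infuser_foot in the frame of tumbler_mouth between 0.005 and 0.09 m and angle between infuser's own z axis and vertical below 0.35 rad and linear speed of infuser below 0.02 m/s); the arm keeps its last pose, push and grip.
It fails at once if the gripper touches the hot infuser (contact force between the fingers and infuser above 0.3 N).
It fails at once if a bystander is moved more than 30 mm (distance of any of jar, caddy, jug, teaspoon, timer from where it was at the start of the episode above 0.03 m).
It also fails if it takes over 72 s, if anything falls off the work surface, if the arm or the gripper's body presses on something with over 40 N, if the wrist force passes 120 N, or if a joint passes its speed limit or range.

## Robot

A 7-joint arm with a two-finger parallel gripper is mounted at the origin on the work surface. World frame = base frame: x ahead of the robot, y to its left, z up, the work surface at z = 0. Lengths are in mm, angles in rad, forces in N, time in s.
With the tool pointing down it reaches from about 400 to 850 mm from the base axis. Payload 4.4 kg.
Tool frame: the origin (TCP) lies between the finger pads; the fingertips stand 8 mm ahead of it and the grasp point (between the pads) lies 11 mm behind it; z points along the fingers, x is the direction in which the jaws open and shut, and the axes are right-handed (so a half turn about z gives the same grasp; the last joint's range is limited). The gripper opens to 94 mm and grips with 3 to 60 N. Pads are 16 mm wide; open, the fingers measure 119 mm over their backs; the gripper's body (75 mm by 177 mm) begins 78 mm behind the grasp point.
Start: joints at [1.23, 0.628, 0.038, 1.517, -0.027, 0.996, -0.02], TCP at [176.409, -625.618, 213.478] pointing down, gripper open.
Joint ranges: [-3.06, 3.06], [-0.37, 2.12], [-1.25, 1.32], [0.18, 2.47], [-1.1, 4.24], [0.23, 1.98], [-2.94, 2.94]. Speed limits (rad/s): [2.57, 2.57, 3.14, 3.14, 3.14, 3.14, 3.14].

## Interface

Orientations are given as a 3x3 rotation matrix whose columns are the frame's x, y, z axes.
In Python, from rig import manip, imaging gives the robot as it stands. Calls block until the motion is done:
- manip.reach(position, orientation): joint-space move of the TCP to a pose.
- manip.move_straight(position, rot=None, velocity=150, max_force=None): straight line of the TCP; rot=None keeps the orientation; velocity is the mean speed in mm/s. With max_force (N) it stops when the force on the tool has changed by that much, and returns True; else False.
- manip.set_joints(angles): joint-space move.
- manip.set_gripper(opening): finger opening in mm; the grip force is fixed at half the most; returns when the fingers have stopped.
- manip.dwell(seconds).
- manip.inverse_kinematics(position, orientation): joint angles nearest the present ones, or None.
- manip.state(): the state.
- imaging.grab_frame(name): name is "side" or "top"; returns (picture, depth): 420x560x3 uint8, red, green, blue; 420x560 float32, mm along the optical axis (not along the pixel's ray), 0 where there is no reading.
- imaging.camera_model(name): a dict with "intrinsics" (3x3 intrinsics, pixels), "R" (3x3) and "t" (3): a world point X has camera coordinates R X + t. Camera axes: x right, y down, z forward; pixel columns grow to the right and rows downward; lengths in mm; the calibration is good to about 2 mm. A picture is of the moment at which its call begins. camera_model takes no time and is no camera call.
A pose or a line that the arm cannot do raises manip.PlanningError and nothing moves.
- manip.close_job(): hands the job in, once; it reports no verdict.
The state is a dict: "t": time; "joint_positions": joint angles; "dq": joint speeds; "tau": joint torques, N m; "eef_pos": TCP position; "tcp_rot": TCP orientation; "contact_force": force on the tool from outside, world axes, zero at the start; "moment": the same for the moment, N m; "width": finger opening in mm.
Only numpy, scipy, OpenCV 4.12 (cv2) and the standard library are available. Lean on these libraries where they do the work, as an engineer would, in place of code of your own. Each camera call takes 0.05 s, during which the arm holds its last target. There are 200 camera calls.

## Working session

There is one attempt and no reset: what is moved stays moved. The work goes in short steps, each a Python script; the robot and the scene stay as the last script left them, time stands still between calls to the robot, and variables do not carry over. Pictures are saved under pics/ and viewed, about 8 in all and at most 12, crops included, and the job is handed in when it is done.

```bash
ls; mkdir -p pics
cat > h.py <<'E'
import numpy as np, cv2
from rig import manip, imaging
def cloud(name):
    im,d=imaging.grab_frame(name); c=imaging.camera_model(name)
    K,R,t=np.array(c["intrinsics"]),np.array(c["R"]),np.array(c["t"])
    v,u=np.mgrid[:d.shape[0],:d.shape[1]]
    P=np.stack([(u-K[0,2])/K[0,0]*d,(v-K[1,2])/K[1,1]*d,d],-1)
    W=(P-t)@R
    W[d==0]=np.nan
    return im,d,W
def save(n,im): cv2.imwrite(f"pics/{n}.png",im[...,::-1])
E
python3 - <<'E'
from h import *
a,d,W=cloud("top"); np.savez("/tmp/top.npz",a=a,d=d,W=W); save("top0",a)
b,d,W=cloud("side"); np.savez("/tmp/side.npz",a=b,d=d,W=W); save("side0",b)
for n in("top","side"):
  c=imaging.camera_model(n); R=np.array(c["R"]); print(n,-R.T@np.array(c["t"]),R[2],c["intrinsics"])
print(manip.state())
E
```

```text
pics
top [ 447.91011508   -7.05207315 1270.52196677] [ 0.12336516 -0.00121033 -0.99236061] [[466.06447826   0.         281.10199494]
 [  0.         466.06447826 203.48700936]
 [  0.           0.           1.        ]]
side [-14.7383539  854.9009312  973.26568394] [ 0.45534011 -0.59967176 -0.65807231] [[528.60121148   0.         274.32255317]
 [  0.         528.60121148 213.43784441]
 [  0.           0.           1.        ]]
{'t': 0.1, 'joint_positions': array([ 1.23016558,  0.62921042,  0.03845204,  1.5182744 , -0.02701822,
        0.99628278, -0.0200029 ]), 'dq': array([-0.00074295, -0.00164256,  0.00021185, -0.00186276,  0.00110024,
        0.00029704, -0.00211711]), 'tau': array([ 3.91570866e-03, -5.50789011e+01,  1.14795104e+00, -1.87117463e+01,
       -5.20972896e-02,  1.92269840e-02,  1.20317111e-05]), 'eef_pos': array([ 176.27205758, -625.03651887,  212.67214426]), 'tcp_rot': array([[ 2.71365523e-01, -9.62476258e-01, -4.52867149e-04],
       [-9.62474938e-01, -2.71365901e-01,  1.59398962e-03],
       [-1.65706987e-03,  3.31945351e-06, -9.99998627e-01]]), 'contact_force': array([-0.20073571,  0.26447881, -0.21961366]), 'moment': array([ 0.02895411,  0.05152007, -0.04058146]), 'width': 93.74680309386395}
```

View pics/top0.png

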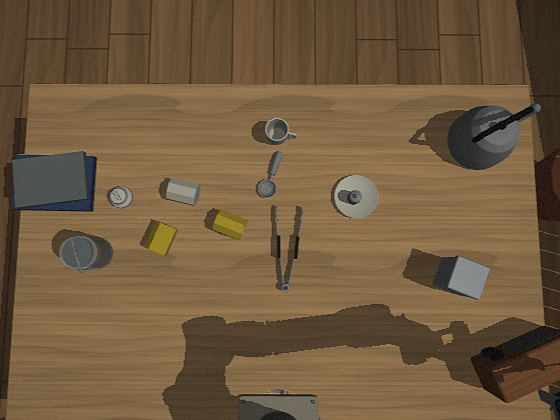

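View pics/side0.png

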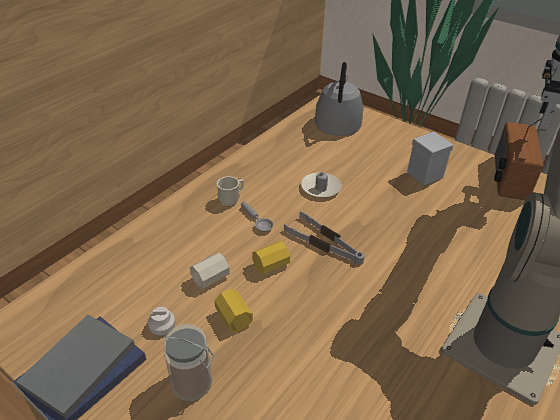

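Top view: the white tumbler lies at (182,191), with yellow look-alikes at (229,224) and (160,238). Only the white one fits "white stoneware". The tongs have their hub at (286,288) and jaws at about (286,207). The saucer is at (355,197) with the infuser at (354,196). I'll enlarge the tumbler and measure.

Run:
```python
from h import *
z=np.load("/tmp/top.npz"); a,W=z["a"],z["W"]; s=np.load("/tmp/side.npz"); b,V=s["a"],s["W"]
A=cv2.resize(a[165:265,130:245],None,fx=4,fy=4,interpolation=cv2.INTER_CUBIC); B=cv2.resize(b[235:335,150:260],None,fx=4,fy=4,interpolation=cv2.INTER_CUBIC)
save("crop1",cv2.resize(np.hstack([A[:400],B[:400]]),(800,356)))
def pts(W,u0,u1,v0,v1,lo,hi):
    m=np.zeros(W.shape[:2],bool); m[v0:v1,u0:u1]=1
    m&=(W[...,2]>lo)&(W[...,2]<hi); return W[m],np.argwhere(m)
for nm,X,box in(("top",W,(160,205,172,210)),("side",V,(185,233,248,293))):
    P,_=pts(X,*box,8,80); r=cv2.minAreaRect(P[:,:2].astype(np.float32)); print(nm,"tumbler",r,P[:,2].max(),len(P))
    Q=P[P[:,2]>np.percentile(P[:,2],99)-6]; print(" top flat",cv2.minAreaRect(Q[:,:2].astype(np.float32)),Q.mean(0))
for nm,X,box in(("top",W,(262,310,196,300)),("side",V,(280,370,205,270))):
    P,_=pts(X,*box,8,40)
    m,ev=P[:,:2].mean(0),np.linalg.svd(P[:,:2]-P[:,:2].mean(0),full_matrices=False)[2]
    print(nm,"tongs",cv2.minAreaRect(P[:,:2].astype(np.float32)),m,ev[0],P[:,2].max())
    img=(a if nm=="top" else b); 
    k=[(p,img[i,j]) for p,(i,j) in zip(*pts(X,*box,8,40))]
    D=np.array([p for p,c in k if c.max()<50]); 
    if len(D)>5:
        l,c,_3=cv2.kmeans(D[:,:2].astype(np.float32),2,None,(3,50,.1),5,0); print(" pads",_3 if 0 else c if c.shape==(2,2) else None,_3,len(D))
    h=P[P[:,0]<P[:,0].min()+14]; print(" hub",h.mean(0))
for nm,X,box in(("top",W,(325,385,170,222)),("side",V,(295,345,165,203))):
    P,_=pts(X,*box,25,80); print(nm,"inf",cv2.minAreaRect(P[:,:2].astype(np.float32)),P[:,2].max())
    Q=P[P[:,2]>57];print(" knob",Q.mean(0),len(Q))
    P,_=pts(X,*box,5,20); print(" saucer",cv2.minEnclosingCircle(P[:,:2].astype(np.float32)))
for nm,X,box in(("top spoon",W,(255,290,148,200)),("jug",W,(260,298,115,147)),):
    P,_=pts(X,*box,4,80); print(nm,P.min(0),P.max(0))
```

```text
top tumbler ((640.7636108398438, 251.53604125976562), (76.21550750732422, 71.15037536621094), 75.91584014892578) 66.23485755640952 701
 top flat ((634.1290893554688, 253.0543975830078), (76.01339721679688, 34.5557975769043), 73.21135711669922) [634.20090259 253.89126235  58.95500346]
side tumbler ((593.501708984375, 265.37799072265625), (77.57854461669922, 141.0435028076172), 77.47212982177734) 62.86875333420489 870
 top flat ((585.8677368164062, 269.36474609375), (74.40505981445312, 125.00553894042969), 75.60387420654297) [622.41182523 261.2906505   57.79032213]
top tongs ((501.2882080078125, -33.53297424316406), (261.776123046875, 119.49862670898438), 6.522433757781982) [480.72060974 -24.47559933] [-0.99900356 -0.04463065] 35.35716557671684
 pads None [[481.64044   -47.411285 ]
 [490.36923    -1.0640857]] 106
 hub [376.41495139 -21.68168786  26.48511781]
side tongs ((503.6444091796875, -13.021942138671875), (213.4573516845703, 197.26763916015625), 43.101863861083984) [478.81642698 -10.56457609] [-0.99810107 -0.06159756] 39.65233155529145
 pads None [[487.49698  -44.976807]
 [482.44434    2.771509]] 239
 hub [371.75904062 -13.81123976  20.45712294]
top inf ((619.3264770507812, -204.94996643066406), (31.909582138061523, 33.371829986572266), 44.83999252319336) 69.18223795657696
 knob [ 619.10073639 -203.32506555   60.52390419] 35
 saucer ((631.1696166992188, -209.8037872314453), 96.79974365234375)
side inf ((616.0119018554688, -198.0157012939453), (33.4286994934082, 31.252241134643555), 13.313383102416992) 66.18594851697611
 knob [ 617.25455148 -198.40715696   60.49024076] 12
 saucer ((636.234619140625, -218.92935180664062), 95.80411529541016)
top spoon [617.39088453 -30.36270567   4.01436074] [760.7770286   63.76734188  25.4706489 ]
jug [765.43383899 -52.90624533   4.00708548] [855.34419991  50.53448842  70.75205192]
```

View pics/crop1.png

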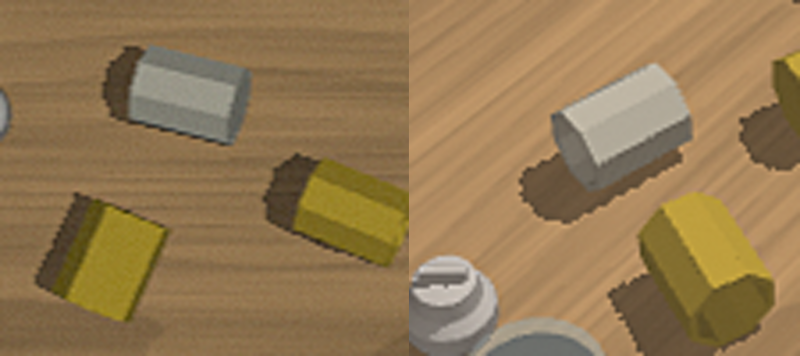

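The crop confirms the white eight-sided tumbler at (182,191), lying on a flat, with both neighbours yellow. Next I'll refine the poses and check inverse kinematics for a tilted grasp that turns it 90° about the jaw axis.

```bash
cat >> h.py <<'E'
def tool(d,x):
    d=np.array(d,float)/np.linalg.norm(d); x=np.array(x,float); x-=d*(x@d); x/=np.linalg.norm(x)
    return np.column_stack([x,np.cross(d,x),d])
def tcp(g,R): return np.array(g)+11*R[:,2]   # TCP for a wanted grasp point
E
python3 - <<'E'
from h import *
z=np.load("/tmp/top.npz"); a,W=z["a"].astype(int),z["W"]; s=np.load("/tmp/side.npz"); b,V=s["a"].astype(int),s["W"]
for X,im,(u0,u1,v0,v1) in((W,a,(160,205,172,210)),(V,b,(185,233,248,293))):
    P=X[v0:v1,u0:u1]; c=im[v0:v1,u0:u1]
    w=(c.max(-1)-c.min(-1)<35)&(P[...,2]>54)&(P[...,2]<63)
    w=cv2.morphologyEx(w.astype(np.uint8),cv2.MORPH_OPEN,np.ones((3,3)))>0
    q=P[w]; r=cv2.minAreaRect(q[:,:2].astype(np.float32)); print(r,q.mean(0),len(q), np.linalg.svd(q[:,:2]-q[:,:2].mean(0),full_matrices=False)[2][0])
# jar, yellow, timer, caddy
for n,(u0,u1,v0,v1) in dict(jar=(55,115,228,275),y1=(208,250,205,243),y2=(142,180,218,258),timer=(105,135,182,212),caddy=(432,492,252,302)).items():
    P=W[v0:v1,u0:u1].reshape(-1,3); P=P[P[:,2]>25]; print(n,np.percentile(P,[3,97],axis=0).round())
ang=1.28; m=np.array([np.cos(ang),np.sin(ang),0]); jx=np.array([-m[1],m[0],0]); zz=np.array([0,0,1.])
c=np.array([634,254,30.]);
for th in(30,40,45,50,60,70,80,90):
  t=np.radians(th)  # final elevation of tool below horizontal
  d1=np.cos(t)*m-np.sin(t)*zz; d0=-np.cos(t)*zz-np.sin(t)*m
  for sg in(1,-1):
    R0,R1=tool(d0,sg*jx),tool(d1,sg*jx)
    q=[manip.inverse_kinematics(tcp(p,R),R) for p,R in((c,R0),(c-100*d0,R0),(c+[0,0,120],R0),(c+[0,0,120],R1),(c+[0,0,10],R1))]
    print(th,sg,[None if k is None else np.round(k,2).tolist() for k in q])
E
```

```text
((635.7713012695312, 252.84165954589844), (74.96050262451172, 32.61086654663086), 78.77421569824219) [635.08048987 255.35041466  57.9609814 ] 289 [-0.23567974 -0.97183078]
((630.891357421875, 257.1173095703125), (73.41293334960938, 32.48407745361328), 72.56016540527344) [631.28252998 258.26087014  57.57793534] 263 [0.24195887 0.97028651]
jar [[431. 445.  36.]
 [506. 517. 149.]]
y1 [[514.  91.  41.]
 [577. 164.  62.]]
y2 [[472. 275.  33.]
 [545. 338.  61.]]
timer [[598. 400.  26.]
 [644. 443.  57.]]
caddy [[ 367. -504.   35.]
 [ 455. -416.  128.]]
30 1 [[-0.21, 1.33, -1.06, 1.09, 1.16, 1.78, 1.69], [-0.31, 1.26, -1.06, 0.9, 1.12, 1.91, 1.79], [-0.21, 1.18, -1.06, 1.05, 1.06, 1.88, 1.76], None, [-0.53, 1.4, 0.96, 1.94, 4.21, 1.9, -1.99]]
30 -1 [[-0.57, 1.13, -0.05, 1.11, 0.38, 1.35, -1.06], [-0.6, 1.1, -0.07, 0.91, 0.36, 1.57, -1.02], [-0.55, 1.0, -0.09, 1.07, 0.39, 1.52, -1.02], [0.59, 1.1, -0.95, 1.94, -1.09, 0.25, 0.89], [-0.53, 1.4, 0.96, 1.94, 4.21, 1.9, 1.16]]
40 1 [[-0.3, 1.41, -1.06, 0.91, 1.24, 1.97, 1.75], [-0.55, 1.29, -0.51, 0.62, 0.8, 1.94, 2.02], [-0.4, 1.17, -0.69, 0.9, 
[... 1494 characters left out ...]
, 0.04]]
70 1 [None, None, None, [0.31, 0.93, -1.06, 1.69, 0.79, 0.76, 1.88], [-0.41, 0.87, 0.23, 1.76, -1.01, 0.56, -2.82]]
70 -1 [None, None, None, [0.05, 0.74, -0.54, 1.7, 0.13, 0.57, -0.72], [-0.08, 0.87, -0.32, 1.75, -0.16, 0.36, -0.41]]
80 1 [None, None, None, [0.2, 0.94, -1.06, 1.59, 0.83, 0.99, 1.81], [0.2, 1.11, -1.06, 1.64, 1.08, 0.91, 1.66]]
80 -1 [None, None, None, [-0.07, 0.75, -0.48, 1.6, 0.28, 0.76, -0.9], [-0.22, 0.87, -0.23, 1.66, 0.06, 0.53, -0.7]]
90 1 [None, None, None, [0.09, 0.98, -1.06, 1.47, 0.88, 1.22, 1.76], [0.1, 1.14, -1.06, 1.53, 1.07, 1.13, 1.65]]
90 -1 [None, None, None, [-0.19, 0.78, -0.42, 1.48, 0.36, 0.96, -1.0], [-0.32, 0.9, -0.17, 1.54, 0.21, 0.72, -0.88]]
```

Run:
```python
from h import *
ang=1.33; m=np.array([np.cos(ang),np.sin(ang),0]); jx=-np.array([-m[1],m[0],0]); zz=np.array([0,0,1.])
d0=-(zz+m)/2**.5; R0=tool(d0,jx); g=np.array([633,256,30.])+8*m
manip.reach([560,140,300],tool([0,0,-1],jx))
manip.reach(tcp(g+[0,0,110],R0),R0)
print(manip.move_straight(tcp(g,R0),velocity=120,max_force=8), manip.state()["t"])
manip.set_gripper(40); s=manip.state(); print(s["width"],s["contact_force"],s["t"])
manip.move_straight(tcp(g+[0,0,120],R0),velocity=120)
s=manip.state(); print(s["width"],s["joint_positions"].round(2),s["t"])
for az in range(-20,91,15):
    a=np.radians(az); h=np.array([np.cos(a),np.sin(a),0]); R1=tool((h-zz)/2**.5,[h[1],-h[0],0])
    print(az,[None if (k:=manip.inverse_kinematics(tcp(p,R1),R1)) is None else np.round(k,2).tolist() for p in([620,240,165],[620,240,46])])
save("grasp",imaging.grab_frame("side")[0][120:380,100:500])
```

```text
False 5.0833
58.0201717734509 [0.35755714 0.34096662 1.1506399 ] 5.7333
57.8362724958313 [-0.58  1.17 -0.27  0.83  0.66  1.86 -1.06] 6.8833
-20 [[-1.14, 0.77, 0.59, 2.07, 1.54, 0.29, 2.11], [-1.13, 1.02, 0.58, 2.08, 2.21, 0.31, 1.29]]
-5 [[-1.06, 0.73, 0.58, 2.2, 2.63, 0.33, 1.3], [-0.95, 0.96, 0.4, 2.21, 2.67, 0.59, 1.16]]
10 [[-0.83, 0.67, 0.41, 2.28, 3.04, 0.51, 1.25], [-0.7, 0.93, 0.22, 2.29, 2.94, 0.8, 1.3]]
25 [[-0.42, 0.63, 0.04, 2.29, 3.23, 0.56, 1.51], [-0.42, 0.91, 0.04, 2.31, 3.21, 0.86, 1.53]]
40 [[-0.02, 0.65, -0.33, 2.23, 3.47, 0.45, 1.71], [-0.14, 0.91, -0.15, 2.25, 3.49, 0.75, 1.73]]
55 [[0.22, 0.72, -0.52, 2.12, 4.11, 0.29, 1.43], [0.52, 1.21, -1.06, 2.12, 2.51, 0.44, -2.92]]
70 [[0.38, 0.81, -0.68, 1.96, -1.01, 0.28, 0.54], [0.62, 1.32, -1.2, 1.97, 1.6, 0.36, -1.73]]
85 [[0.58, 1.06, -1.12, 1.78, 0.28, 0.51, -0.43], [0.59, 1.31, -1.16, 1.79, 0.74, 0.46, -0.7]]
```

View pics/grasp.png

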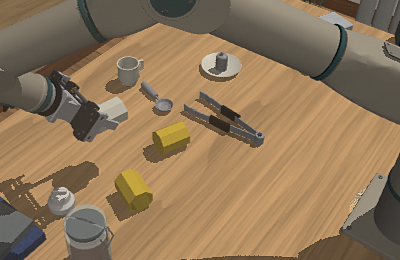

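Grasp holds: the tumbler is in the fingers at (105,110) and lifted. Next: flip the wrist high up, turn the tumbler mouth-up and set it down with force feedback.

Run:
```python
from h import *
ang=1.33; m=np.array([np.cos(ang),np.sin(ang),0]); jx=-np.array([-m[1],m[0],0]); zz=np.array([0,0,1.])
a=np.radians(35); h=np.array([np.cos(a),np.sin(a),0]); R1=tool((h-zz)/2**.5,[h[1],-h[0],0]); print(jx,R1[:,0])
p=np.array([625,240,0.])
manip.reach([580,200,330],tool([0,0,-1],jx))
manip.reach(tcp(p+[0,0,300],R1),R1)
print(manip.state()["joint_positions"].round(2))
manip.move_straight(tcp(p+[0,0,65],R1),velocity=150)
hit=manip.move_straight(tcp(p+[0,0,38],R1),velocity=25,max_force=5)
s=manip.state(); print(hit,s["eef_pos"]-11*s["tcp_rot"][:,2],s["contact_force"],s["width"],s["t"])
save("place",imaging.grab_frame("side")[0][120:380,100:500])
```

```text
[ 0.97114838 -0.23847605 -0.        ] [ 5.73576436e-01 -8.19152044e-01  2.12540369e-17]
[-0.25  0.37 -0.05  2.13  4.22  0.24  0.75]
True [624.99642493 240.04222537  45.32862537] [-1.40487859 -0.22240709  3.01394646] 57.99662263427288 13.5333
```

View pics/place.png

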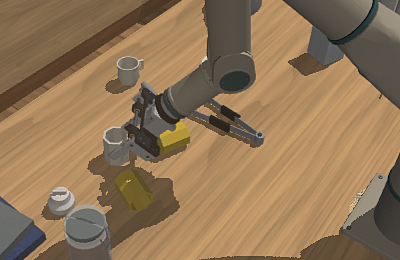

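The tumbler stands at (117,145) in the crop, with contact at the expected height. Release, back out and look.

Run:
```python
from h import *
zz=np.array([0,0,1.]); a=np.radians(35); h=np.array([np.cos(a),np.sin(a),0]); d=(h-zz)/2**.5
manip.set_gripper(94); s=manip.state(); p=s["eef_pos"]
manip.move_straight(p-110*d,velocity=120)
manip.move_straight(p-110*d+[0,0,120],velocity=200)
R=tool([0,0,-1],[0,1,0]); R2=tool([0,0,-1],[0,-1,0])
for g in([485,-22,21],[485,-22,120],[528,-201,41],[560,190,150]):
  for Q in(R,R2): print(g,None if(k:=manip.inverse_kinematics(tcp(g,Q),Q))is None else k.round(2))
b,d,V=cloud("top"); np.savez("/tmp/top2.npz",a=b,d=d,W=V); save("top2",cv2.resize(b[120:310,150:400],None,fx=3,fy=3))
P=V[165:260,150:215].reshape(-1,3); Q=P[P[:,2]>68]; Q=Q[Q[:,2]<82]; print("rim",cv2.minEnclosingCircle(Q[:,:2].astype(np.float32)),np.median(Q[:,2]),len(Q))
print(manip.state()["t"])
```

```text
[485, -22, 21] [ 0.63  1.02 -1.06  2.1   1.26  0.9   0.36]
[485, -22, 21] [ 0.21  0.77 -0.33  2.11  0.68  0.37 -2.25]
[485, -22, 120] [ 0.65  0.79 -1.06  2.05  0.93  0.89  0.62]
[485, -22, 120] [ 0.45  0.65 -0.7   2.06  0.67  0.67 -2.26]
[528, -201, 41] [ 0.92  1.04 -1.06  1.88  1.13  0.99  0.89]
[528, -201, 41] [ 0.74  0.87 -0.7   1.88  0.85  0.71 -2.04]
[560, 190, 150] [ 0.22  0.86 -1.06  1.74  0.86  1.07  0.43]
[560, 190, 150] [-0.06  0.68 -0.51  1.75  0.43  0.83 -2.34]
rim ((624.986572265625, 237.99591064453125), 31.1994686126709) 74.92228605985801 158
16.1833
```

View pics/top2.png

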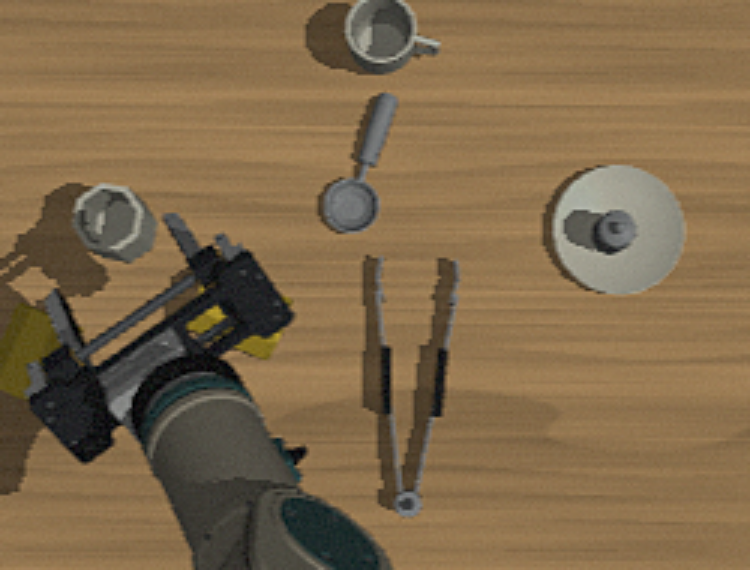

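The tumbler stands upright and free at crop (115,222), rim at z≈75 mm. In the same crop the tongs' pads are at (385,381) and (440,382), the hub at (406,502) and the jaw tips at (376,258) and (455,262). I'll deproject those and pick the tongs up.

```bash
cat >> h.py <<'E'
def ray(name,u,v,z):
    c=imaging.camera_model(name); K,R,t=map(np.array,(c["intrinsics"],c["R"],c["t"]))
    o=-R.T@t; d=R.T@np.linalg.inv(K)@[u,v,1]; return o+d*(z-o[2])/d[2]
E
python3 - <<'E'
from h import *
f=lambda x,y:ray("top",150+x/3,120+y/3,26)[:2]
pad=(f(385,381)+f(440,382))/2; hub=f(406,502); jaw=(f(376,258)+f(455,262))/2
u=(jaw-hub)/np.linalg.norm(jaw-hub); g=hub+105*u; ang=np.arctan2(u[1],u[0]); print(pad,hub,jaw,g,ang)
gg=(pad+g)/2; gg=np.array([*gg,0]); R=tool([0,0,-1],[np.sin(ang),-np.cos(ang),0])
manip.reach(tcp(gg+[0,0,220],R),R)
manip.move_straight(tcp(gg+[0,0,40],R),velocity=150)
print(manip.move_straight(tcp(gg+[0,0,21],R),velocity=40,max_force=8))
manip.set_gripper(53); s=manip.state(); print(s["width"],s["contact_force"],s["t"],s["eef_pos"])
manip.move_straight(tcp(gg+[0,0,121],R),velocity=80)
s=manip.state(); print(s["width"],s["contact_force"],s["t"],s["joint_positions"].round(2))
T,_,W=cloud("top"); S,_,V=cloud("side"); np.savez("/tmp/g.npz",T=T,W=W,S=S,V=V)
save("tongs",np.hstack([cv2.resize(T[150:310,210:400],None,fx=2,fy=2),cv2.resize(S[140:300,230:430],None,fx=2,fy=2)]))
E
```

```text
[485.56531608 -25.70668321] [380.25343628 -19.93315033] [594.03182313 -28.46415331] [485.16993107 -24.11992965] -0.039884662587066216
False
53.38310875422903 [ 0.89333796 -0.21236952  1.44580975] 21.7917 [485.53972518 -24.89272545  10.06399528]
52.8911574785783 [-0.03404803 -0.80478352 -0.93477717] 23.1917 [ 0.58  0.72 -0.9   2.05  0.82  0.78 -2.45]
```

View pics/tongs.png

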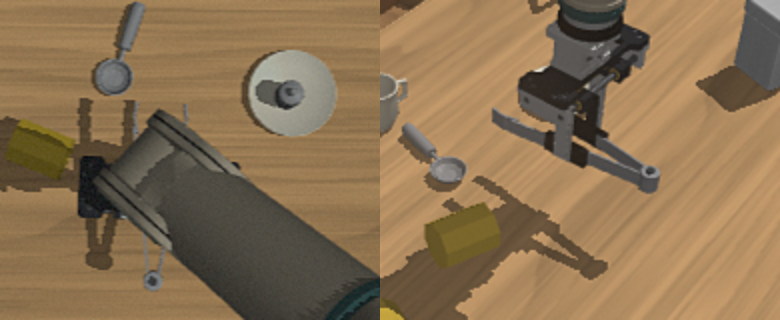

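Tongs are held open at 53 mm and look level. I'll check their heading and level from the depth, then move in behind the infuser.

Run:
```python
from h import *
z=np.load("/tmp/g.npz"); W,V=z["W"],z["V"]
def med(X,u0,u1,v0,v1):
    P=X[v0:v1,u0:u1].reshape(-1,3); P=P[(P[:,2]>85)&(P[:,2]<150)]; return np.median(P,0).round(1),len(P)
print("hub",med(W,282,291,286,296),med(V,350,372,220,238)); print("jawL",med(W,272,281,198,215),"jawR",med(W,298,307,198,215),"side jaw",med(V,286,300,193,206))
ang=-.04
u=np.array([np.cos(ang),np.sin(ang),0]); R=tool([0,0,-1],[u[1],-u[0],0]); inf=np.array([618,-202,0.])
g=inf-92*u
manip.reach(tcp(g-75*u+[0,0,140],R),R)
manip.move_straight(tcp(g-75*u+[0,0,42],R),velocity=150)
s=manip.state(); print(s["width"],s["contact_force"],s["t"],s["eef_pos"])
T,_,W=cloud("top"); S,_,V=cloud("side"); np.savez("/tmp/g2.npz",T=T,W=W,S=S,V=V)
save("app",np.hstack([cv2.resize(T[150:270,300:420],None,fx=3.3,fy=3.3),cv2.resize(S[130:250,270:390],None,fx=3.3,fy=3.3)]))
```

```text
hub (array([379.3, -20.5, 126.1]), 76) (array([386.5, -12.7, 115.2]), 242)
jawL (array([580.4,  -0.8, 123.8]), 22) jawR (array([585.3, -62.7, 122.9]), 16) side jaw (array([575. ,   4.2, 115.7]), 104)
52.73301903364782 [-0.6057081  -0.23482227 -0.5191626 ] 24.825 [ 451.93331489 -194.41700727   31.45186408]
```

View pics/app.png

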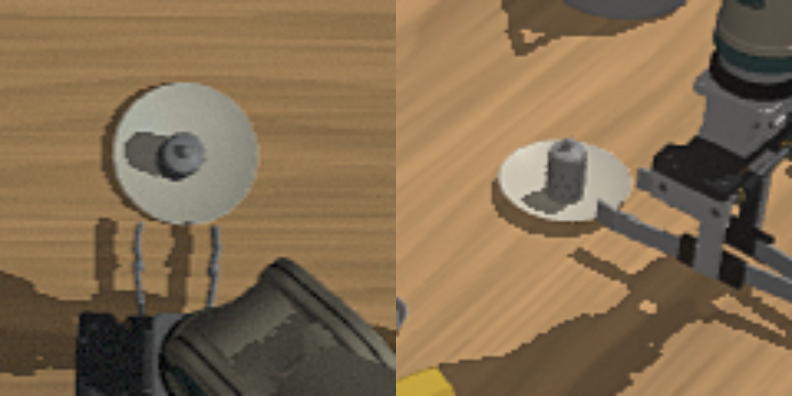

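The tips straddle the infuser's line: their mid-column in the top crop is 177.5 and the knob is at 182, which heading and parallax explain. Heights clear the saucer rim. Advance, close, lift.

Run:
```python
from h import *
ang=-.04
u=np.array([np.cos(ang),np.sin(ang),0]); R=tool([0,0,-1],[u[1],-u[0],0]); inf=np.array([618,-202,0.])
g=inf-91*u+[0,0,42]
print(manip.move_straight(tcp(g,R),velocity=60,max_force=4))
manip.set_gripper(20); s=manip.state(); print(s["width"],s["contact_force"],s["t"])
manip.dwell(.3)
manip.move_straight(tcp(g+[0,0,60],R),velocity=60); s=manip.state(); print(s["width"],s["contact_force"],s["t"])
T,_,W=cloud("top"); S,_,V=cloud("side")
save("lift",np.hstack([cv2.resize(T[150:270,300:420],None,fx=3.3,fy=3.3),cv2.resize(S[130:250,270:390],None,fx=3.3,fy=3.3)]))
```

```text
False
38.13846297285861 [ 0.33089304 -0.34582885 -1.4542077 ] 26.725
38.34785694278233 [-0.96036688 -0.20206507 -1.88267551] 28.175
```

View pics/lift.png

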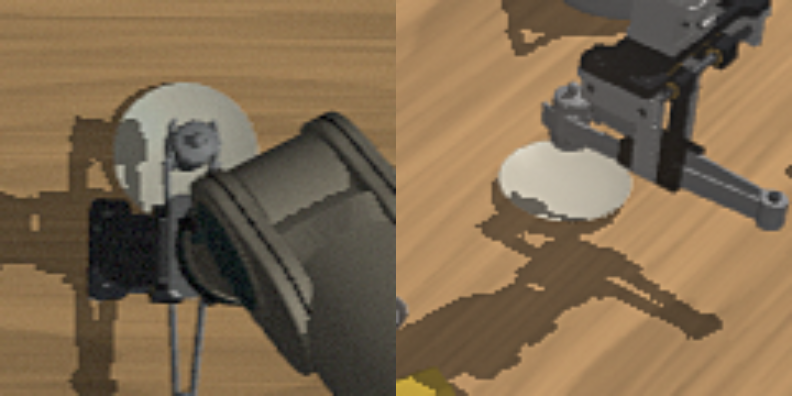

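The infuser is held upright in the jaws at top crop (197,147) and clear of the saucer. Carry it over the tumbler.

Run:
```python
from h import *
ang=-.04
u=np.array([np.cos(ang),np.sin(ang),0]); R=tool([0,0,-1],[u[1],-u[0],0])
inf=np.array([618,-202,0.]); tum=np.array([625,239,0.])
manip.move_straight(tcp(inf-91*u+[0,0,185],R),velocity=100)
manip.move_straight(tcp(tum-91*u+[0,0,185],R),velocity=130)
manip.move_straight(tcp(tum-91*u+[0,0,150],R),velocity=60)
manip.dwell(.4); s=manip.state(); print(s["width"],s["contact_force"],s["t"],s["eef_pos"])
T,_,W=cloud("top"); S,_,V=cloud("side")
for n,X,(u0,u1,v0,v1) in(("top",W,(165,215,165,220)),("side",V,(150,270,180,300))):
    P=X[v0:v1,u0:u1].reshape(-1,3); Q=P[(P[:,2]>161)&(P[:,2]<185)&(np.hypot(P[:,0]-625,P[:,1]-239)<30)]; print(n,"cap",np.median(Q,0),Q[:,2].max() if len(Q) else 0,len(Q))
    Q=P[(P[:,2]>60)&(P[:,2]<82)&(np.hypot(P[:,0]-625,P[:,1]-239)<45)]; print(" rim",Q.min(0),Q.max(0),len(Q))
save("final",np.hstack([cv2.resize(T[140:260,130:250],None,fx=3.3,fy=3.3),cv2.resize(S[180:300,150:270],None,fx=3.3,fy=3.3)]))
```

```text
38.18185641225807 [-0.77771912 -0.50847257 -2.15753729] 33.9333 [534.18241083 242.65694998 139.18876045]
top cap [626.90702455 234.84249077 163.55806898] 175.89722162753222 98
 rim [596.33977609 207.30481301  60.21498561] [654.81383656 266.45633471  81.89936009] 118
side cap [nan nan nan] 0 0
 rim [592.27154238 213.66757428  60.01767261] [653.86796009 273.27170146  79.05111143] 275
  return _methods._mean(a, axis=axis, dtype=dtype,
  ret = um.true_divide(
```

View pics/final.png

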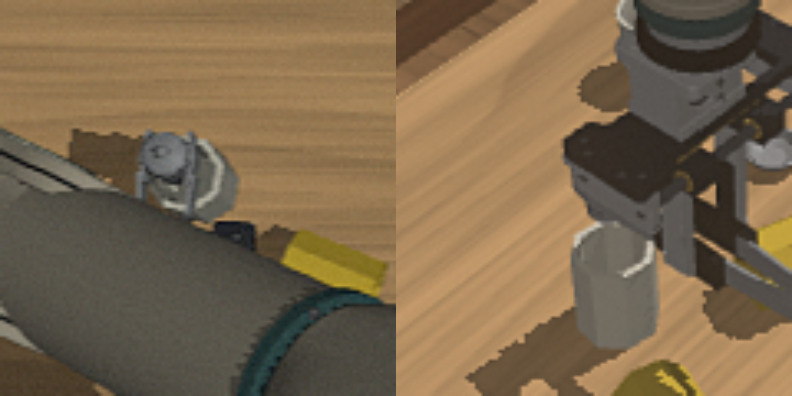

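Top view: the infuser cap at (163,153) sits over the tumbler, measured at (627,235) mm against the mouth at (625,239). The foot is about 38 mm above the rim and the tumbler is upright and untouched. That is about 5 mm off, against 22 mm allowed, so I'm handing in.

Run:
```python
from h import *
manip.dwell(.5); manip.close_job(); s=manip.state(); print(s["t"],s["width"])
```

```text
the job is handed in; nothing more can be done
the job is handed in; nothing more can be done
```

I stood the white tumbler upright and released it. I then lifted the infuser out of the saucer with the spring tongs and handed the job in with it held over the tumbler's mouth. No verdict was reported, so the points below are my own last checks, made at about 34 s of the 72 s.

- **Tumbler:** it stands free at about (625, 239) mm with its rim at about 75 mm, which matches its standing height.
- **Infuser:** its cap measured (627, 235) mm from above, about 5 mm off centre against the 22 mm allowed. I put its foot at about 38 mm above the rim, worked out from the arm's pose and roughly matched by the height of the knob.
- **Grip:** the gripper holds the tongs at 38.2 mm over the pads, about what is expected with the jaws shut on the infuser.
- **Not confirmed:** the side camera's view of the infuser was blocked by the gripper, so its final position rests on the top camera alone. I planned the moves to stay clear of the jar, caddy, jug, teaspoon and timer, but did not measure them again at the end.

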